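# Spring open the lid of a tube shaker with its two latch buttons

## Task

Open the tube shaker: put one fingertip on each of the two rectangular latch buttons in front of its clear lid, press both fully down together and keep them down until the lid has risen on its own springs right up to its stop, then let go and move clear. Do not touch the lid, do not press the three small round run keys, and do not pick up or shift anything that stands around.

Things in the scene. Friction and masses are not known exactly. Their poses are not given: they have to be found in the camera images.
- shaker: benchtop tube shaker fixed to the bench: white case 290 mm long (its x) by 200 mm wide (its y), flat deck 110 mm above the bench. Origin: centre of its underside. Its -x end, roughly towards the robot (turned up to about 30 degrees), has the controls: three round run keys at the edge, a display, the two rectangular latch buttons (x = -55 mm), then the clear lid over a block of capped tubes
- latch_left_top (a point): centre of the top face of the left latch button (shaker y = +32 mm): grey cap 22 mm along the shaker's x by 24 mm along its y, top 9 mm above the deck and 119 mm above the bench. The two buttons are 64 mm apart centre to centre (40 mm between inner edges, 88 mm over outer edges), nothing between them. The point moves down with the button; axes as the shaker's
- latch_right_top (a point): the same point on the right latch button (shaker y = -32 mm), of the same size and height
- latch_left (a joint): travel of the left latch button straight down, m: 0 up, 0.007 fully down (2 mm of the cap still above the deck). Spring return: about 2 N to start, 6 N fully down. Its pawl lets go of the lid at about 0.005; the lid opens only while both pawls are drawn back together
- latch_right (a joint): the same for the right latch button
- lid_angle (a joint): angle of the lid about its hinge at the rear end of the shaker, rad: 0 shut, 0.42 open at its stop. Once both latches let go, a spring with a damper lifts it slowly, about 3 s to the stop, and holds it there. If a button is let go early, a safety catch stops the lid ajar (0.15 to 0.2) until both are pressed again
- lid_front (a point): top of the middle of the lid's front edge, 39 mm behind the line of the latch buttons; 140 mm above the bench when shut, rising about 60 mm and moving away from the buttons as it opens
- lid: the clear lid itself, a low box 134 mm long, 172 mm wide, 26 mm high; origin on its hinge axis at the shaker's rear (shaker x = +128 mm, 102 mm above the bench). Not to be touched
- key0 (a joint): right-hand small round run key (14 mm across, 4 mm proud of the deck, shaker x = -122 mm, y = -36 mm), m pressed: 0 up, 0.003 down. Not to be pressed
- key1 (a joint): middle run key (shaker y = 0), likewise
- key2 (a joint): left-hand run key (shaker y = +36 mm), likewise
- vial: amber glass vial with white cap, 22 mm across, 44 mm tall, loose on the shaker's deck near its left (+y) edge; origin at the centre of its underside. To be left alone
- tube_rack: white tube rack 125 x 66 x 37 mm, standing on the bench at the shaker's right side; origin under its centre. To be left alone
- beaker: small glass beaker 60 mm across, 70 mm tall, on the bench at the shaker's left side; origin under its centre. To be left alone
- spatula: steel double-ended lab spatula, 170 mm long, 10 mm wide, 4 mm thick, lying on the bench in front of the shaker; origin under its centre. To be left alone
- flask: stoppered conical flask 82 mm across, 134 mm tall, out to one side; origin under its centre. To be left alone
- bottle: amber reagent bottle 76 mm across, 165 mm tall, out to one side; origin under its centre. To be left alone

How it is judged:
By the outcome, as a careful person would: the job done as asked, in the order asked, and still so for the second after the job is handed in, with the robot touching nothing.
It also fails if it takes over 35 s, if anything falls off the work surface, if the arm or the gripper's body presses on something with over 40 N, if the wrist force passes 120 N, or if a joint passes its speed limit or range.

## Robot

A 7-joint arm with a two-finger parallel gripper is mounted at the origin on the work surface. World frame = base frame: x ahead of the robot, y to its left, z up, the work surface at z = 0. Lengths are in m, angles in rad, forces in N, time in s.
With the tool pointing down it reaches from about 0.4 to 0.85 m from the base axis. Payload 10.4 kg.
Tool frame: the origin (TCP) lies midway between the tips of the shut fingers; the grasp point (between the pads) lies 19 mm behind it (r.grasp_offset is the distance from the TCP to the grasp point, in m); x points along the fingers, y is the direction in which the jaws open and shut, and the axes are right-handed (so a half turn about x gives the same grasp; the last joint's range is limited). The gripper opens to 87 mm and grips with 3 to 60 N. Pads are 19 mm wide; open, the fingers measure 117 mm over their backs; the gripper's body (75 mm by 190 mm) begins 51 mm behind the grasp point.
Start: joints at [1.3, 0.332, -0.065, 1.46, 0.022, 1.35, -0.088], TCP at [0.153, -0.606, 0.223] pointing down, gripper open.
Joint ranges: [-2.6, 2.6], [-0.5, 2.12], [-1.47, 1.34], [0.16, 2.42], [-1.27, 4.41], [0.06, 2.06], [-2.6, 2.6]. Speed limits (rad/s): [2.22, 2.22, 2.79, 2.79, 3.14, 3.14, 3.14].

## Interface

Orientations are given as a unit quaternion [x, y, z, w].
In Python, from bench import r, vision, close_job gives the robot as it stands. The module is installed in compiled form; this text tells all that it offers.
- The arm moves only by the shell command python3 -m pendant 'ROWS' [OPENING] [FORCE]. ROWS is text: rows parted by semicolons, each of 6 numbers parted by spaces: the shift along the tool's x, y, z in units of 0.25 m (1.0 is 0.25 m), then the turn, a rotation vector about the tool's x, y, z in units of 1.5 rad (1.0 is 1.5 rad). A call has 1 to 8 rows; each row is the pose to reach, as a shift and turn from the pose commanded when the call began, along the tool's axes at that moment; what a row does not reach only later rows make up. A row lasts 1/10 s, in which the tool goes at most 50 mm and 8.59 degrees, less where a joint would pass 70% of its speed; a pose out of reach is approached as far as the arm can. A call with a number of a shift or a turn outside -1 to 1 is refused whole. A call with a gripper value outside its range is refused whole. OPENING is the gripper command: -1 is shut, 1 is fully open, values between are in proportion, set as the call begins (- or left out, the last holds). The fingers move at their own pace and stop on an object; FORCE is the grip in N (left out, the last holds). Time passes only in rows, so rows that repeat a pose let the fingers close. It gives the time, the measured TCP pose, the force and the opening at its end, in the units of the state.
- r.read_state(): the state, without advancing time (a new reading comes with each control period).
- vision.camera(name): name is "scene" or "top" or "wrist"; returns (picture, depth): 420x560x3 uint8, blue, green, red; 420x560 float32, m along the optical axis (not along the pixel's ray), 0 where there is no reading.
- vision.get_calibration(name): a dict with "camera_matrix" (3x3 intrinsics, pixels), "rvec" (rotation vector, rad) and "tvec" (3), from world to camera coordinates, as OpenCV has them. Camera axes: x right, y down, z forward; pixel columns grow to the right and rows downward; lengths in m; the calibration is good to about 2 mm. A picture is of the moment at which its call begins: read the wrist's pose just before it. get_calibration takes no time and is no camera call; for the wrist camera it gives the pose at the moment of the call.
- close_job(): hands the job in, once; it reports no verdict.
The state is a dict: "time": time; "joint_positions": joint angles; "joint_vel": joint speeds; "joint_torque": joint torques, N m; "ee_pos": TCP position; "eef_rot": TCP orientation; "ft_force": force on the tool from outside, world axes, zero at the start; "torque": the same for the moment, N m; "width": finger opening in m.
Only numpy, scipy, OpenCV 4.12 (cv2) and the standard library are available. Lean on these libraries where they do the work, as an engineer would, in place of code of your own. Each camera call takes 0.05 s, during which the arm holds its last target. There are 200 camera calls.

## Working session

There is one attempt and no reset: what is moved stays moved. The work goes in short steps, Python scripts to look and compute and a shell command to move; the robot and the scene stay as the last step left them, time stands still between calls to the robot, and variables do not carry over. Pictures are saved under pics/ and viewed, about 8 in all and at most 12, crops included, and the job is handed in when it is done.

```bash
mkdir -p pics; cat > h.py <<'E'
from bench import r, vision
import numpy as np, cv2
from scipy.spatial.transform import Rotation as R
def cam(n):
    c=vision.get_calibration(n); im,d=vision.camera(n)
    return im,d,np.array(c["camera_matrix"]),cv2.Rodrigues(np.array(c["rvec"],float))[0],np.array(c["tvec"],float).ravel()
def ray(K,Rm,t,u,v,z):
    o=-Rm.T@t; d=Rm.T@np.linalg.inv(K)@np.array([u,v,1.]); return o+d*(z-o[2])/d[2]
def proj(K,Rm,t,p):
    q=K@(Rm@np.asarray(p)+t); return q[:2]/q[2]
E
python3 - <<'E'
from h import *
s=r.read_state(); print(s)
print(r.grasp_offset)
for n in("top","scene"):
    im,d,K,Rm,t=cam(n); cv2.imwrite(f"pics/{n}0.png",im); np.savez(f"{n}0.npz",im=im,d=d,K=K,R=Rm,t=t); print(n,K[0,0],-Rm.T@t,Rm[2])
E
```

```text
{'time': 0.0, 'joint_positions': array([ 1.30038325,  0.33289335, -0.06467139,  1.46091328,  0.02158248,
        1.3498949 , -0.08850665]), 'joint_vel': array([ 0.00051641,  0.00056857, -0.00030937, -0.00015379, -0.00029631,
       -0.00055026, -0.00092651]), 'joint_torque': array([-1.25611703e-03, -6.23250747e+01,  2.38309923e-02, -3.89898705e+01,
       -6.14478788e-02,  3.97861702e-02,  1.50107771e-04]), 'ee_pos': array([ 0.15319505, -0.60554791,  0.22175383]), 'eef_rot': array([-0.70160475, -0.08787847,  0.70176775, -0.08689173]), 'ft_force': array([0.7730495 , 1.10156569, 0.7441532 ]), 'torque': array([0.00467202, 0.04020521, 0.0018126 ]), 'width': 0.08714886194733071}
0.0187
top 388.857211804488 [0.3645176  0.01752639 1.43838832] [ 0.15927492 -0.02609192 -0.98688941]
scene 424.202281978379 [ 1.16050347 -0.0382779   1.04853964] [-0.5310201   0.03392692 -0.84667976]
```

View pics/top0.png

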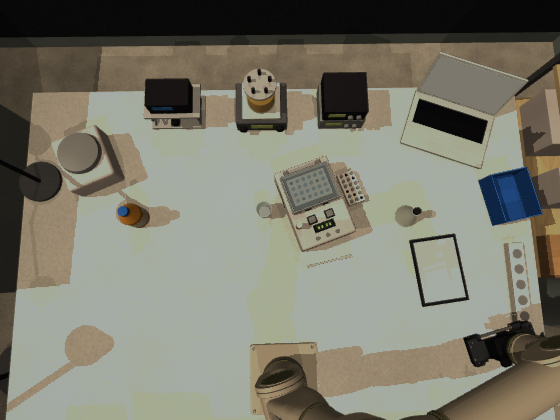

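View pics/scene0.png

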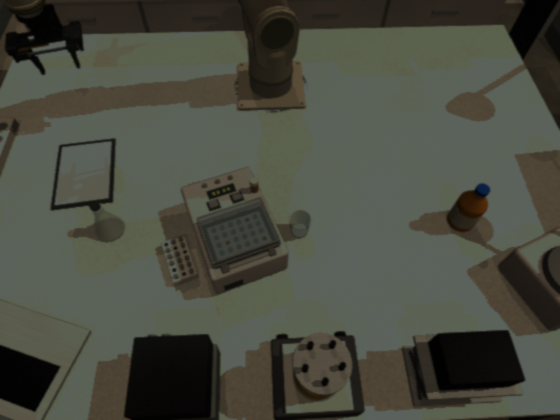

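The top view shows the shaker at about (315,205), with dark latch buttons near (312,219) and (329,213), the display at (324,226) and the vial at (299,226). The scene view shows the same buttons near (213,204) and (237,197). I'll segment the buttons in both views next.

```bash
python3 - <<'E'
from h import *
out=[]
for n,(x0,y0,x1,y1) in (("top",(290,200,350,245)),("scene",(195,175,265,220))):
    f=np.load(n+"0.npz"); g=cv2.cvtColor(f["im"],cv2.COLOR_BGR2GRAY)
    c=g[y0:y1,x0:x1]
    for th in (70,85,100):
        m=(c<th).astype(np.uint8); k,_,st,ce=cv2.connectedComponentsWithStats(m,connectivity=4)
        for i in range(1,k):
            if 15<st[i,4]<250:
                u,v=ce[i]+[x0,y0]; print(n,th,st[i,4],st[i,2:4],np.round([u,v],1),np.round(ray(f["K"],f["R"],f["t"],u,v,.119),4))
    out.append(cv2.resize(f["im"][y0-20:y1+10,x0-15:x1+15],None,fx=6,fy=6,interpolation=cv2.INTER_CUBIC)[:450,:540])
h=min(o.shape[0] for o in out); o=np.hstack([o[:h] for o in out]); cv2.imwrite("pics/crop.png",cv2.resize(o,(800,int(o.shape[0]*800/o.shape[1]))))
E
```

```text
top 70 21 [11  7] [328.1 214.7] [ 0.5563 -0.1673  0.119 ]
top 70 22 [10  6] [312.  221.8] [ 0.533  -0.1109  0.119 ]
top 70 139 [23 14] [323.9 225.3] [ 0.5201 -0.1511  0.119 ]
top 85 35 [18  7] [323.7 202.7] [ 0.5987 -0.1538  0.119 ]
top 85 41 [21  9] [304.5 209.7] [ 0.5755 -0.0863  0.119 ]
top 85 30 [11  9] [328.4 214.2] [ 0.558  -0.1684  0.119 ]
top 85 41 [11 10] [311.5 220.4] [ 0.5378 -0.1091  0.119 ]
top 85 146 [23 14] [323.7 225.5] [ 0.5195 -0.1504  0.119 ]
top 100 18 [5 7] [347.1 202.7] [ 0.5968 -0.2347  0.119 ]
top 100 49 [11 11] [328.9 213.4] [ 0.561  -0.1701  0.119 ]
top 100 64 [11 11] [311.8 220. ] [ 0.5392 -0.1102  0.119 ]
top 100 175 [23 15] [323.8 225.3] [ 0.5202 -0.1507  0.119 ]
top 100 41 [30 12] [334.8 238.8] [ 0.4729 -0.1865  0.119 ]
scene 70 25 [6 5] [229.6 177.2] [ 0.4818 -0.127   0.119 ]
scene 70 28 [7 5] [216.9 181.3] [ 0.4939 -0.1607  0.119 ]
scene 70 28 [7 5] [203.9 185.3] [ 0.5055 -0.1949  0.119 ]
```

View pics/crop.png

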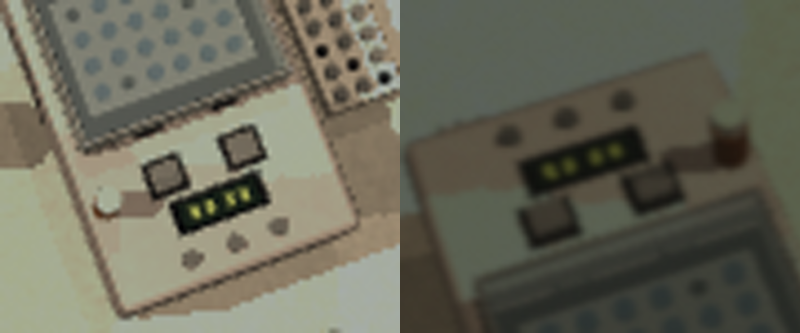

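Left button is near (312,220) and the right near (329.5,213) in the top view. Casting rays gives a spacing of about 65 mm against 64 expected, and a yaw of about 20°. Next I'll compute the approach in tool axes.

```bash
cat > goal.py <<'E'
from h import *
import sys
# usage: mx my yaw_deg z [flip]
mx,my,yaw,z=map(float,sys.argv[1:5]); sg=-1 if len(sys.argv)>5 else 1
s=r.read_state(); T=R.from_quat(s["eef_rot"]).as_matrix(); p=s["ee_pos"]
a=np.radians(yaw); y=sg*np.array([-np.sin(a),np.cos(a),0]); x=np.array([0,0,-1.]); G=np.c_[x,y,np.cross(x,y)]
print("t",s["time"],"p",p.round(4),"F",s["ft_force"].round(1),"w",s["width"],"q",s["joint_positions"].round(2))
print("shift units",(T.T@(np.array([mx,my,z])-p)/.25).round(3),"turn units",(R.from_matrix(T.T@G).as_rotvec()/1.5).round(3))
E
python3 - <<'E'
from h import *
s=r.read_state(); T=R.from_quat(s["eef_rot"]).as_matrix(); print(T.round(3))
c=vision.get_calibration("wrist"); Rm=cv2.Rodrigues(np.array(c["rvec"],float))[0]; o=-Rm.T@np.array(c["tvec"]).ravel()
print("cam in tool",T.T@(o-s["ee_pos"]),"axis",T.T@Rm[2])
f=np.load("top0.npz"); K,Q,t=f["K"],f["R"],f["t"]
L=ray(K,Q,t,312.1,219.8,.119);Rr=ray(K,Q,t,329.5,212.9,.119); m=(L+Rr)/2; d=L-Rr
a=np.arctan2(-d[0],d[1]);print(L,Rr,m,np.linalg.norm(d),np.degrees(a))
ex=np.array([np.cos(a),np.sin(a),0]);ey=np.array([-np.sin(a),np.cos(a),0])
v=ray(K,Q,t,275+105/4.444,180+200/4.444,.154)-m; print("vial rel",v@ex,v@ey)
for n,u in (("flask",(405,215)),("bottle",(125,213))): print(n,ray(K,Q,t,*u,.12))
E
python3 goal.py .551 -.141 20 .2; python3 goal.py .551 -.141 20 .2 f
```

```text
[[-0.     0.245 -0.969]
 [ 0.001 -0.969 -0.245]
 [-1.    -0.001  0.   ]]
cam in tool [-0.16197731  0.00057261 -0.07963126] axis [ 9.56559019e-01 -1.32562519e-04  2.91538720e-01]
[ 0.53993812 -0.11136048  0.119     ] [ 0.56254358 -0.17223447  0.119     ] [ 0.55124085 -0.14179748  0.119     ] 0.06493573281114584 20.372397238987464
vial rel -0.002743690312955465 0.08572815916646002
flask [ 0.54933211 -0.4330753   0.12      ]
bottle [0.57734177 0.52487559 0.12      ]
t 0.1 p [ 0.1532 -0.6056  0.2218] F [0.8 0.  0.7] w 0.08710902102396301 q [ 1.3   0.33 -0.06  1.46  0.02  1.35 -0.09]
shift units [ 0.089 -1.411 -1.998] turn units [ 2.027e+00  1.000e-03 -0.000e+00]
t 0.1 p [ 0.1532 -0.6056  0.2218] F [0.8 0.  0.7] w 0.08710902102396301 q [ 1.3   0.33 -0.06  1.46  0.02  1.35 -0.09]
shift units [ 0.089 -1.411 -1.998] turn units [-0.068  0.     0.001]
```

```bash
python3 -m pendant '-0.05 -0.1 -0.14 0 0 0; -0.1 -0.23 -0.32 0 0 0; -0.15 -0.34 -0.48 0 0 0; -0.15 -0.45 -0.64 0 0 0; -0.15 -0.56 -0.8 0 0 0; -0.15 -0.67 -0.95 0 0 0; -0.15 -0.7 -1 0 0 0' 0.15
python3 -m pendant '0 -0.1 -0.14 0 0 0; 0 -0.21 -0.3 0 0 0; 0 -0.32 -0.46 0 0 0; 0 -0.43 -0.62 -0.03 0 0; 0 -0.54 -0.78 -0.05 0 0; 0 -0.65 -0.92 -0.068 0 0; 0.1 -0.71 -1 -0.068 0 0; 0.1 -0.71 -1 -0.068 0 0'
python3 - <<'E'
from h import *
im,d,K,Rm,t=cam("wrist"); cv2.imwrite("pics/w1.png",im); np.savez("w1.npz",im=im,d=d,K=K,R=Rm,t=t)
for p in ([.5399,-.1114,.119],[.5625,-.1722,.119]): print(proj(K,Rm,t,p).round(1))
E
python3 goal.py .551 -.141 20 .14 f
```

```text
time: 0.8
ee_pos: [0.3564, -0.3701, 0.2602]
eef_rot: [0.702, 0.09, -0.701, 0.09]
ft_force: [0.0, -0.4, 0.3]
width: 0.0515
time: 1.6
ee_pos: [0.5519, -0.1374, 0.2317]
eef_rot: [-0.695, -0.126, 0.697, -0.124]
ft_force: [-0.2, -0.2, -0.8]
width: 0.0506
[249.1 205.2]
[314.5 205.2]
t 1.65 p [ 0.5513 -0.14    0.2331] F [-0.3 -0.2  1. ] w 0.05013595535586241 q [ 0.61  0.25 -0.53  1.57  0.13  1.36 -1.14]
shift units [0.372 0.004 0.002] turn units [0.002 0.002 0.002]
```

View pics/w1.png

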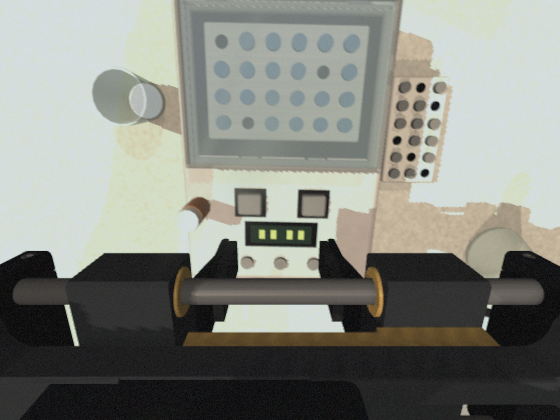

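The wrist view shows the latch caps at about (250,203) and (313,203), 2 px from where I predicted them. The run keys are at row 263, the vial at (195,212), and the fingers at about columns 225 and 335.

```bash
python3 - <<'E'
from h import *
f=np.load("w1.npz"); K,Q,t,im=f["K"],f["R"],f["t"],f["im"]
g=cv2.cvtColor(im,cv2.COLOR_BGR2GRAY)
P=[]
for x0 in (222,285):
    c=g[180:226,x0:x0+55]; m=((c>90)&(c<165)).astype(np.uint8)
    k,_,st,ce=cv2.connectedComponentsWithStats(m,connectivity=4)
    for i in range(1,k):
        if st[i,4]>150: 
            u,v=st[i,0]+st[i,2]/2-.5+x0,st[i,1]+st[i,3]/2-.5+180; w=ray(K,Q,t,u,v,.119); print(st[i],u,v,w.round(4)); 
            if st[i,2]<36 : P.append(w)
p=np.array([.5519,-.1374,.2317]); a=np.radians(20.4); ey=np.array([-np.sin(a),np.cos(a),0])
for k in (25,40): print([proj(K,Q,t,p+s*k/1000*ey).round(0) for s in (1,-1)])
if len(P)==2:
    m=(P[0]+P[1])/2; d=P[0]-P[1]; print(m,np.linalg.norm(d),np.degrees(np.arctan2(-d[0],d[1])))
u=f["d"]; print(u[203,250],u[203,313], (Q@np.array([.551,-.141,.119])+t)[2])
E
python3 goal.py .551 -.141 20 .14 f
```

```text
[ 15  12  24  23 518] 248.5 203.0 [ 0.5418 -0.1102  0.119 ]
[ 17  15  24  22 473] 313.5 205.5 [ 0.5618 -0.1714  0.119 ]
[array([237., 254.]), array([318., 254.])]
[array([212., 254.]), array([342., 254.])]
[ 0.5518134  -0.14076724  0.119     ] 0.06438483667156927 18.096665002751468
0.28619477 0.28445253 0.2864618834005124
t 1.65 p [ 0.5513 -0.14    0.2331] F [-0.3 -0.2  1. ] w 0.05013595535586241 q [ 0.61  0.25 -0.53  1.57  0.13  1.36 -1.14]
shift units [0.372 0.004 0.002] turn units [0.002 0.002 0.002]
```

```bash
python3 -m pendant '0.1 0.002 0.002 0 0 0; 0.22 0.003 0.002 0 0 0; 0.33 0.003 0.002 0 0 0; 0.392 0.003 0.002 0 0 0; 0.392 0.003 0.002 0 0 0; 0.392 0.003 0.002 0 0 0'
python3 goal.py .551 -.141 20 .119 f
```

```text
time: 2.25
ee_pos: [0.5517, -0.1431, 0.1382]
eef_rot: [0.697, 0.123, -0.696, 0.123]
ft_force: [0.4, 0.8, 0.6]
width: 0.0503
t 2.25 p [ 0.5517 -0.1431  0.1382] F [0.4 0.8 0.6] w 0.05025766376011595 q [ 0.61  0.32 -0.51  1.7   0.17  1.17 -1.17]
shift units [ 0.077 -0.009 -0.   ] turn units [-0.    -0.001 -0.001]
```

```bash
python3 -m pendant '0.03 -0.008 0 0 0 0; 0.05 -0.008 0 0 0 0; 0.05 -0.008 0 0 0 0; 0.05 -0.008 0 0 0 0'
python3 - <<'E'
from h import *
im,d,K,Rm,t=cam("scene"); cv2.imwrite("pics/s2.png",cv2.resize(im[165:285,170:310],None,fx=5,fy=5,interpolation=cv2.INTER_CUBIC))
E
python3 goal.py .551 -.141 20 .112 f
```

```text
time: 2.65
ee_pos: [0.5507, -0.1406, 0.1247]
eef_rot: [0.696, 0.123, -0.696, 0.123]
ft_force: [0.3, 0.1, -0.6]
width: 0.0498
t 2.7 p [ 0.5508 -0.1406  0.1248] F [-0.  -0.   0.1] w 0.050115540178147254 q [ 0.6   0.33 -0.51  1.71  0.18  1.15 -1.18]
shift units [ 0.051  0.002 -0.   ] turn units [ 0.001 -0.    -0.   ]
```

View pics/s2.png

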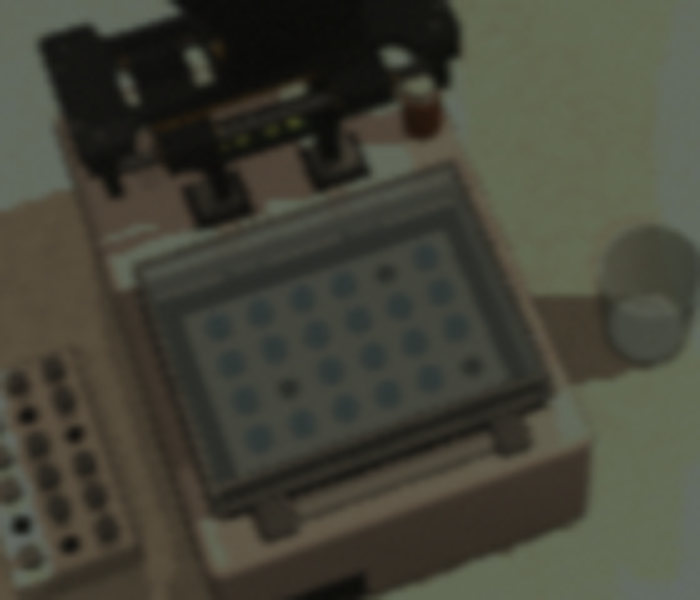

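The fingertips sit over both caps, at about (217,195) and (333,158) in the crop, clear of the lid and the vial. Pressing now.

```bash
python3 -m pendant '0.02 0 0 0 0 0; 0.035 0 0 0 0 0; 0.05 0 0 0 0 0; 0.055 0 0 0 0 0; 0.055 0 0 0 0 0; 0.055 0 0 0 0 0'
python3 goal.py .551 -.141 20 .112 f
```

```text
time: 3.3
ee_pos: [0.5513, -0.1407, 0.1124]
eef_rot: [0.697, 0.123, -0.696, 0.123]
ft_force: [-5.3, 0.7, 17.0]
width: 0.0501
t 3.3 p [ 0.5513 -0.1407  0.1124] F [-5.3  0.7 17. ] w 0.050078288945988716 q [ 0.6   0.34 -0.51  1.72  0.18  1.12 -1.19]
shift units [0.002 0.001 0.002] turn units [ 0.    -0.001 -0.001]
```

```bash
H='x'; python3 -m pendant '0.004 0 0 0 0 0; 0.004 0 0 0 0 0; 0.004 0 0 0 0 0; 0.004 0 0 0 0 0; 0.004 0 0 0 0 0; 0.004 0 0 0 0 0; 0.004 0 0 0 0 0; 0.004 0 0 0 0 0'
for i in 1 2 3 4; do python3 -m pendant '0 0 0 0 0 0; 0 0 0 0 0 0; 0 0 0 0 0 0; 0 0 0 0 0 0; 0 0 0 0 0 0; 0 0 0 0 0 0; 0 0 0 0 0 0; 0 0 0 0 0 0'; done
python3 - <<'E'
from h import *
im,d,K,Rm,t=cam("scene"); np.savez("s3.npz",im=im,d=d,K=K,R=Rm,t=t)
cv2.imwrite("pics/s3.png",cv2.resize(im[165:285,170:310],None,fx=5,fy=5,interpolation=cv2.INTER_CUBIC))
a=np.radians(20);ex=np.array([np.cos(a),np.sin(a),0]);m=np.array([.5515,-.141,0]);ey=np.array([-ex[1],ex[0],0])
def show(d):
    v,u=np.mgrid[0:420,0:560]; c=np.stack([(u-K[0,2])/K[0,0]*d,(v-K[1,2])/K[1,1]*d,d],-1); w=(c-t)@Rm
    q=w-m; X,Y,Z=q@ex,q@ey,q[...,2]
    for x in range(30,150,10):
        k=(abs(X-x/1000)<.005)&(abs(Y)<.05)&(d>0)&(Z>.1); print(x,Z[k].max().round(3) if k.any() else None,end='; ')
    print()
show(d); show(np.load("scene0.npz")["d"])
E
python3 goal.py .551 -.141 20 .112 f
```

```text
time: 4.1
ee_pos: [0.5513, -0.1407, 0.1123]
eef_rot: [0.697, 0.122, -0.696, 0.124]
ft_force: [-8.6, 1.8, 24.0]
width: 0.0499
time: 4.9
ee_pos: [0.5513, -0.1406, 0.1123]
eef_rot: [0.697, 0.122, -0.696, 0.124]
ft_force: [-8.1, 1.2, 24.9]
width: 0.0499
time: 5.7
ee_pos: [0.5513, -0.1407, 0.1123]
eef_rot: [0.697, 0.122, -0.696, 0.124]
ft_force: [-8.9, 1.3, 23.7]
width: 0.0498
time: 6.5
ee_pos: [0.5513, -0.1407, 0.1123]
eef_rot: [0.697, 0.122, -0.696, 0.124]
ft_force: [-9.5, 0.9, 24.9]
width: 0.0501
time: 7.3
ee_pos: [0.5513, -0.1407, 0.1123]
eef_rot: [0.697, 0.122, -0.696, 0.124]
ft_force: [-9.2, 2.2, 23.8]
width: 0.05
30 0.516; 40 0.513; 50 0.506; 60 0.494; 70 0.198; 80 0.195; 90 0.191; 100 0.188; 110 0.182; 120 0.178; 130 0.174; 140 0.17; 
30 None; 40 0.144; 50 0.146; 60 0.146; 70 0.145; 80 0.144; 90 0.145; 100 0.145; 110 0.144; 120 0.146; 130 0.145; 140 0.144; 
t 7.35 p [ 0.5513 -0.1407  0.1123] F [-9.4  1.9 25.5] w 0.049951509620234265 q [ 0.6   0.34 -0.51  1.73  0.18  1.12 -1.19]
shift units [0.001 0.001 0.002] turn units [ 0.    -0.001 -0.001]
```

View pics/s3.png

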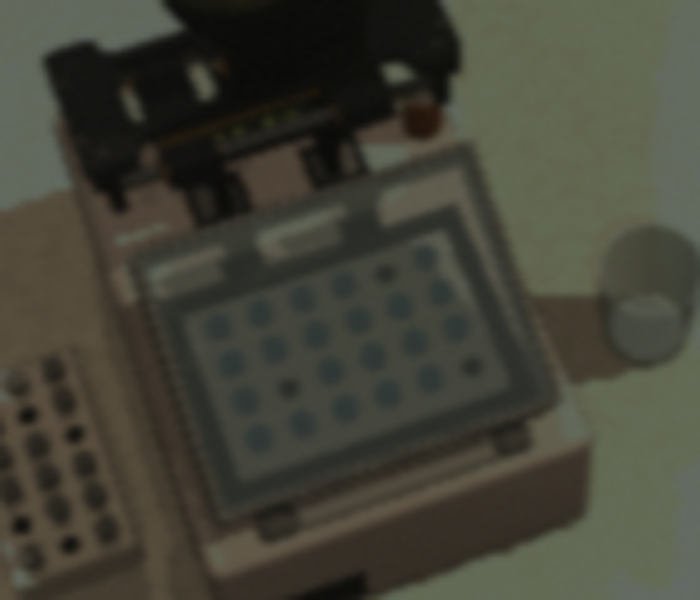

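The lid has risen: the front is at about 0.198, with a slope of about 0.4. I'll hold longer and check it has stopped moving before letting go.

```bash
for i in 1 2; do python3 -m pendant '0 0 0 0 0 0; 0 0 0 0 0 0; 0 0 0 0 0 0; 0 0 0 0 0 0; 0 0 0 0 0 0; 0 0 0 0 0 0; 0 0 0 0 0 0; 0 0 0 0 0 0'|tail -2; done
cat > lid.py <<'E'
from h import *
im,d,K,Rm,t=cam("scene"); cv2.imwrite("pics/s_last.png",cv2.resize(im[165:285,170:310],None,fx=5,fy=5,interpolation=cv2.INTER_CUBIC))
a=np.radians(20);ex=np.array([np.cos(a),np.sin(a),0]);m=np.array([.5515,-.141,0]);ey=np.array([-ex[1],ex[0],0])
v,u=np.mgrid[0:420,0:560]
for n,d in (("before",np.load("s3.npz")["d"]),("now",d)):
    w=(np.stack([(u-K[0,2])/K[0,0]*d,(v-K[1,2])/K[1,1]*d,d],-1)-t)@Rm; q=w-m; X,Y,Z=q@ex,q@ey,q[...,2]
    k=(X>.075)&(X<.17)&(abs(Y)<.05)&(d>0)&(Z>.15)&(Z<.23); 
    c=np.polyfit(X[k],Z[k],1); r_=abs(Z-np.polyval(c,X)); k&=r_<.004; c=np.polyfit(X[k],Z[k],1)
    print(n,k.sum(),"angle",-np.arctan(c[0]),"z at .07",np.polyval(c,.07))
E
python3 lid.py
```

```text
ft_force: [-9.6, 1.5, 24.8]
width: 0.05
ft_force: [-9.6, 1.1, 24.0]
width: 0.0504
before 1719 angle 0.41841936349255116 z at .07 0.19411877680249545
now 1718 angle 0.4168052504059467 z at .07 0.19394794452382413
```

The lid is at its stop: 0.417 to 0.418 rad and unchanged after 1.6 s. I'll let go straight up, then back towards the robot.

```bash
python3 -m pendant '-0.04 0 0 0 0 0; -0.1 0 0 0 0 0; -0.2 0 0.03 0 0 0; -0.35 0 0.1 0 0 0; -0.5 0 0.2 0 0 0; -0.6 0 0.35 0 0 0; -0.6 0 0.4 0 0 0; -0.6 0 0.4 0 0 0'
python3 -m pendant '0 0 0.1 0 0 0; 0 0 0.1 0 0 0; 0 0 0.1 0 0 0; 0 0 0.1 0 0 0;0 0 0.1 0 0 0; 0 0 0.1 0 0 0'
python3 lid.py; python3 -c "
from h import *
im,*_=cam('top'); cv2.imwrite('pics/t_last.png',im)"
```

```text
time: 9.8
ee_pos: [0.4557, -0.176, 0.2605]
eef_rot: [0.697, 0.121, -0.696, 0.123]
ft_force: [0.3, -0.1, 0.1]
width: 0.0502
time: 10.4
ee_pos: [0.4337, -0.183, 0.2595]
eef_rot: [-0.696, -0.124, 0.696, -0.123]
ft_force: [0.3, 0.7, -1.0]
width: 0.0504
before 1719 angle 0.41841936349255116 z at .07 0.19411877680249545
now 1735 angle 0.41566517602937647 z at .07 0.19391419475613283
```

View pics/s_last.png

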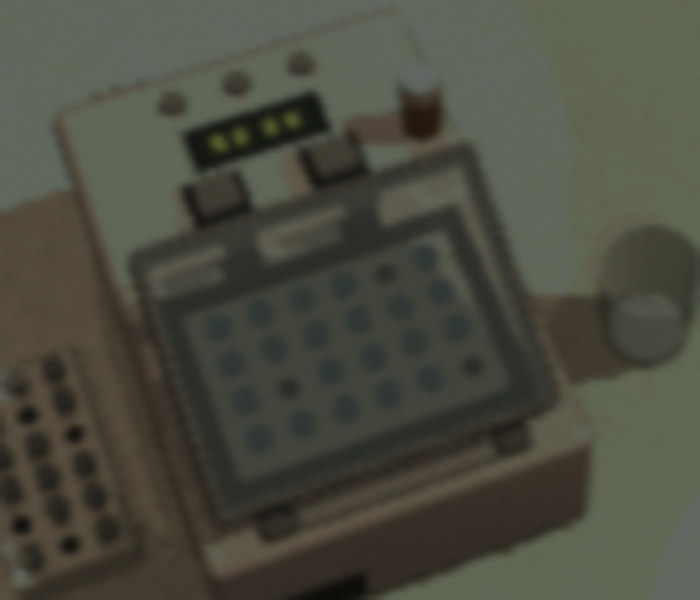

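The arm is clear and the lid is still open. The buttons at (215,195) and (333,158) are back up, and the vial, beaker and rack have not moved. Handing in.

```bash
python3 -c "
from bench import close_job; print(close_job())"
```

```text
the job is handed in; nothing more can be done
None
```

The tube shaker is open. I pressed both latch buttons fully down together with one fingertip on each and held them until the lid stopped rising. Then I lifted straight up and backed off towards the robot, and handed in at about 10.5 s.

- **Press:** the fingertips bottomed at 0.112 m, which is the fully-down height, with about 24 N vertical force at the wrist (peak reading 25.5 N). I held them there for about 5.7 s.
- **Lid:** the depth camera gave 0.418 rad, then 0.417 rad 1.6 s later with the buttons still held. It read 0.416 rad after release, against a stop at 0.42.
- **After release:** in the last close view the buttons are back up and the vial, beaker and rack are where they were. The force on the tool was about zero apart from noise.
- **Not checked closely:** I did not look again at the spatula, flask or bottle. On the way in, the fingertips passed at 0.23 m or higher, above all of them. I only judged the run keys by eye. The fingers stayed well behind them while low.
- **Disagreement:** the two button measurements differed by about 2 mm in position and 2° in yaw. I used values in between, and both caps bottomed out.

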